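# Dock the order tablet in the customer-facing counter stand

## Task

Set up the counter for opening: lift the order tablet out of the white storage rack and dock it in the grey counter stand with its screen towards the customers. Set its lower edge into the middle of the stand's channel with the top tipped away from the back plate, then swing the tablet back against the plate until the sprung catch snaps down over its top edge, and let go. Leave the order pad in its bay and do not shift the mug.

Things in the scene. Friction and masses are not known exactly. Their poses are not given: they have to be found in the camera images.
- tablet_center (a point): Centre of the order tablet: dark rounded slab 200 wide, 124 high, 11 thick (mm), 0.3 kg. x points out of its dark glass screen (back: camera lens in a top corner), y along its width, z from lower to upper long edge. It starts standing in a rack bay, screen away from the robot, leaning up to 5 degrees. Pinch its upper edge across the thickness, about 50 mm beside the middle (clear of the catch).
- tablet_foot (a point): Middle of the tablet's lower long edge, half-way through its thickness, 62 mm below tablet_center; same axes.
- tablet_screen (a point): Centre of the tablet's screen face, 5.5 mm from tablet_center along x; same axes.
- stand: Grey counter stand, fixed, place and yaw vary: a base plate 130 x 150 mm, 8 mm high, carrying the leaning cradle with its black channel. Origin under it; x to the customer side, y along the channel, z up.
- cradle: Leaning part of the stand. Origin: floor of the channel, mid-length, in the back plate's front face, 50 mm above the counter. z runs up the back plate (leans 30 degrees back, to the robot's side), x squarely out of it, y along the channel. Plate 70 wide, to z = 111 mm. Docked: tablet foot at x = 5.5 to 8, y = 0, z = 0 mm, back flat on the plate, top edge at z = 124 mm under the catch.
- channel_mouth (a point): Middle of the black channel's mouth, cradle x = 6.75, z = 14 mm; cradle axes. The channel is 150 mm long, 13.5 wide (cradle x = 0 to 13.5), rear wall to z = 14; front lip upright to z = 8, then flared outward 40 degrees to z = 15 mm. A tablet tipped 20 degrees out from the plate enters to within a few mm of the floor and sinks home as it is swung back.
- catch (a joint): Sprung catch at the top of the back plate, hinge along y at cradle x = -14, z = 112 mm. 0 = shut (the spring returns it), grows to 0.5 rad as it swings up and back. A tablet swung back lifts it by itself to about 0.1 rad in the last 8 degrees (a few newtons), then it drops to 0 again. A tablet slid down from above is blocked by it.
- catch_nose (a point): Lower tip of the shut catch's hook: cradle x = 17, y = 0, z = 121.5 mm. The hook's inner face is at x = 14.5, its sloped lead-in reaches out to x = 29, its top is z = 132. It is 26 mm wide (hinge lugs 38 mm).
- rack: White storage rack 130 mm deep (x), 140 wide (y), fixed, place and yaw vary; origin under its centre, z up. Base 22 mm high; two bays at x = -35 and +35 mm, each 15 mm wide between dividers 5 mm thick, 130 mm long, up to z = 70 mm. The tablet is in one bay (either), the order pad in the other.
- pad_center (a point): Centre of the beige spiral order pad, 148 wide, 109 high, 13 thick (mm), standing in the other bay. It stays there.
- mug: White mug, 83 mm across and 93 mm high with a handle, on the mat beyond the work; origin under its centre. Not to be moved.
Not all that is in view belongs to the job. There is more than one size of the part that bears tablet_center; the job needs the larger.

How it is judged:
On the way, in this order (a step that is already met when the one before it is completed fails the run):
1. the tablet is lifted clear out of its bay (height (world z) of tablet_foot above 0.085 m), for 0.1 s.
2. the tablet's lower edge stands in the channel while its top is still tipped away from the back plate (x of tablet_foot in the frame of cradle between -0.001 and 0.022 m and y of tablet_foot in the frame of cradle between -0.04 and 0.04 m and z of tablet_foot in the frame of cradle below 0.016 m and angle between the z axis of tablet_center and the z axis of cradle, either way round above 0.09 rad), for 0.1 s.
At the end, for the whole second after the job is handed in: The tablet is docked and released: lower edge on the channel's floor (within 4 mm), middle within 15 mm of the channel's middle, screen outward, flat against the back plate within about 3 degrees, the catch shut over its top edge (below 0.05 rad), and everything at rest (x of tablet_foot in the frame of cradle between 0.003 and 0.012 m and y of tablet_foot in the frame of cradle between -0.015 and 0.015 m and z of tablet_foot in the frame of cradle between -0.003 and 0.004 m and x of tablet_screen in the frame of cradle above 0.0075 m and angle between the z axis of tablet_center and the z axis of cradle, either way round below 0.05 rad and angle between the x axis of tablet_center and the x axis of cradle, either way round below 0.06 rad and value of joint catch below 0.05 rad and linear speed of tablet below 0.02 m/s and contact force between the fingers and tablet below 0.1 N); the robot touches nothing.
It fails at once if the order pad is taken out of or knocked in its bay (moved more than 30 mm) (distance of pad_center from where it was at the start of the episode above 0.03 m).
It fails at once if the mug is shifted more than 30 mm (distance of mug from where it was at the start of the episode above 0.03 m).
It also fails if it takes over 43 s, if anything falls off the work surface, if the arm or the gripper's body presses on something with over 40 N, if the wrist force passes 120 N, or if a joint passes its speed limit or range.

## Robot

A 6-joint arm with a two-finger parallel gripper is mounted at the origin on a cart in front of the work surface, level with it; the furniture and walls round the work are solid. World frame = base frame: x ahead of the robot, y to its left, z up, the work surface at z = 0. Lengths are in m, angles in rad, forces in N, time in s.
With the tool pointing down it reaches from about 0.35 to 0.975 m from the base axis. Payload 4.9 kg.
Tool frame: the origin (TCP) lies between the finger pads; the fingertips stand 25 mm ahead of it and the grasp point (between the pads) lies 6 mm ahead of it; z points along the fingers, y is the line along which they close (so a half turn about z gives the same grasp; the last joint's range is limited). The gripper opens to 85 mm and grips with 20 to 120 N. Pads are 22 mm wide; open, the fingers measure 114 mm over their backs; the gripper's body (76 mm by 85 mm) begins 54 mm behind the grasp point. The pads swing forward as they close: fully open they stand 13 mm farther back than shut.
Start: joints at [-1.345, 0.053, 1.613, -0, 1.476, -0.119], TCP at [0.211, -0.588, 0.22] pointing down, gripper open.
Joint ranges: [-3.01, 3.01], [-1.01, 2.22], [0.06, 2.58], [-1.02, 4.17], [0.09, 2.62], [-3.14, 3.14]. Speed limits (rad/s): [2.57, 2.57, 3.14, 3.14, 3.14, 3.14].

## Interface

Orientations are given as a unit quaternion [w, x, y, z].
In Python, from plant import manip gives the robot as it stands.
- The arm moves only by the shell command python3 -m inch 'ROWS'. ROWS is JSON, a list of rows, each a list of 3 entries, a list of its own where there are three numbers: the shift along the tool's x, y, z in m, then the turn, a rotation vector about the tool's x, y, z in rad, then the opening, from 0 (shut) to 1 (fully open). A call has 1 to 8 rows; each row shifts and turns the commanded pose from where the row before left it, along the tool's axes as they then stand; what a row does not reach is not made up. A row lasts 1/10 s, in which the tool goes at most 50 mm and 8.59 degrees, less where a joint would pass 70% of its speed; a pose out of reach is approached as far as the arm can. A call with a gripper value outside its range is refused whole. The fingers move at their own pace and stop on an object; the grip force is fixed at half the most. Time passes only in rows, so rows that do not move let the fingers close. It gives the time, the measured TCP pose, the force, the opening and the grip force at its end, in the units of the state.
- manip.state(): the state, without advancing time (a new reading comes with each control period).
- manip.grab_frame(name): name is "scene" or "top" or "wrist"; returns (picture, depth): 400x640x3 uint8, red, green, blue; 400x640 float32, m along the optical axis (not along the pixel's ray), 0 where there is no reading.
- manip.camera_params(name): a dict with "camera_matrix" (3x3 intrinsics, pixels), "k1" (the pictures are not rectified: a ray, as slopes to the right and down, at radius r is drawn at 1 + k1 r^2 times it, then the intrinsics apply), "rvec" (rotation vector, rad) and "tvec" (3), from world to camera coordinates, as OpenCV has them. Camera axes: x right, y down, z forward; pixel columns grow to the right and rows downward; lengths in m; the calibration is good to about 2 mm. A picture is of the moment at which its call begins: read the wrist's pose just before it. camera_params takes no time and is no camera call; for the wrist camera it gives the pose at the moment of the call.
- manip.job_done(): hands the job in; it is judged then, once.
Trained networks look in the newest picture that a camera, given by its name, has taken for a name from the list of things; names that differ only in an ending like _2 or _b are one class to them, and where a whole thing is asked for, a point or a joint stands for the part that bears it (a point fixed in the world has none). Each returns a list of dicts, best first, with "score" (0 to 1); they miss things now and then, are a little off and sometimes report something else, mostly with a low value. They report only what shows in the picture. A call takes as long as a camera call. They do not tell look-alikes from the thing itself.
- manip.look_for(camera, label): "point" ([x, y, z] in m, in world coordinates, good to about 4 mm: the middle of the surface that is visible of it).
The state is a dict: "time": time; "joint_pos": joint angles; "joint_vel": joint speeds; "joint_efforts": joint torques, N m; "tool_pos": TCP position; "tool_rot": TCP orientation; "contact_force": force on the tool from outside, world axes, zero at the start; "ft_torque": the same for the moment, N m; "gripper_width": opening from 0.0 (shut) to 1.0 (fully open); "grasp_force": force on a finger pad.
Only numpy, scipy, OpenCV 4.12 (cv2) and the standard library are available. Lean on these libraries where they do the work, as an engineer would, in place of code of your own. Each camera call takes 0.05 s, during which the arm holds its last target. There are 200 camera calls.

## Working session

There is one attempt and no reset: what is moved stays moved. The work goes in short steps, Python scripts to look and compute and a shell command to move; the robot and the scene stay as the last step left them, time stands still between calls to the robot, and variables do not carry over. Pictures are saved under pics/ and viewed, at most 10 in all, crops included, and the job is handed in when it is done.

```bash
mkdir -p pics; ls
cat > h.py <<'E'
import numpy as np, cv2
from scipy.spatial.transform import Rotation as R
from plant import manip as m
def cam(n):
    p=m.camera_params(n); Rm=cv2.Rodrigues(np.array(p["rvec"],float))[0]
    return np.array(p["camera_matrix"]),p["k1"],Rm,np.array(p["tvec"],float).ravel()
def cloud(n,depth,c=None):
    K,k1,Rm,t=c or cam(n)
    v,u=np.indices(depth.shape)
    pts=cv2.undistortPoints(np.stack([u,v],-1).reshape(-1,1,2).astype(float),K,np.array([k1,0,0,0.])).reshape(*depth.shape,2)
    P=np.dstack([pts*depth[...,None],depth])
    return (P-t)@Rm
def proj(n,X):
    K,k1,Rm,t=cam(n)
    return cv2.projectPoints(np.array(X,float).reshape(-1,1,3),cv2.Rodrigues(Rm)[0],t,K,np.array([k1,0,0,0.]))[0].reshape(-1,2)
def tool():
    s=m.state(); q=np.array(s["tool_rot"]); return np.array(s["tool_pos"]),R.from_quat(q[[1,2,3,0]])
E
python3 - <<'E'
from h import *
out={}
for n in ("scene","top"):
    im,d=m.grab_frame(n); cv2.imwrite(f"pics/{n}0.png",im[:,:,::-1]); np.savez(f"{n}0.npz",im=im,d=d,P=cloud(n,d))
    for l in ("tablet_center","stand","catch","rack","pad_center","mug","channel_mouth","catch_nose"):
        print(n,l,[(round(r["score"],2),np.round(r["point"],3).tolist()) for r in m.look_for(n,l)[:3]])
print(m.state())
E
```

```text
pics
scene tablet_center [(0.79, [0.595, 0.114, 0.112]), (0.71, [0.755, 0.139, 0.055])]
scene stand [(0.57, [0.621, -0.26, 0.009])]
scene catch [(0.66, [0.596, -0.262, 0.167]), (0.27, [0.533, 0.093, 0.095])]
scene rack [(0.95, [0.554, 0.085, 0.023])]
scene pad_center [(0.86, [0.532, 0.098, 0.094]), (0.55, [0.624, -0.261, 0.004])]
scene mug [(0.65, [0.741, -0.04, 0.061])]
scene channel_mouth [(0.88, [0.641, -0.258, 0.073])]
scene catch_nose [(0.54, [0.595, -0.263, 0.162])]
top tablet_center [(0.96, [0.603, 0.079, 0.15]), (0.84, [0.758, 0.131, 0.066]), (0.57, [0.746, -0.055, 0.06])]
top stand [(0.57, [0.619, -0.26, 0.009]), (0.38, [0.603, 0.077, 0.146])]
top catch [(0.56, [0.601, -0.26, 0.172])]
top rack [(0.96, [0.566, 0.061, 0.021])]
top pad_center [(0.89, [0.535, 0.064, 0.128])]
top mug [(0.77, [0.743, -0.056, 0.057]), (0.54, [0.535, 0.065, 0.126])]
top channel_mouth [(0.89, [0.642, -0.269, 0.074])]
top catch_nose [(0.65, [0.601, -0.261, 0.165])]
{'time': 0.9, 'joint_pos': array([-1.34498607e+00,  5.26562604e-02,  1.61293927e+00,  2.26304757e-05,
        1.47599304e+00, -1.19002953e-01]), 'joint_vel': array([-1.85046901e-04, -1.91448386e-04, -3.38354801e-04,  1.29208070e-03,
       -4.84619384e-05,  1.28941062e-03]), 'joint_efforts': array([ 1.33238646e-03, -3.93679547e+01, -3.70464957e+01,  1.46832062e-04,
        4.27611794e-04,  6.98679173e-06]), 'tool_pos': array([ 0.21126056, -0.58817789,  0.22010723]), 'tool_rot': array([1.43974944e-06, 9.85174942e-01, 1.71552714e-01, 1.13574723e-05]), 'contact_force': array([0.18186489, 0.32331203, 0.33712625]), 'ft_torque': array([ 0.00210684, -0.00033211, -0.04836676]), 'grasp_force': 0.0, 'gripper_width': 0.9999478592631298}
```

View pics/scene0.png

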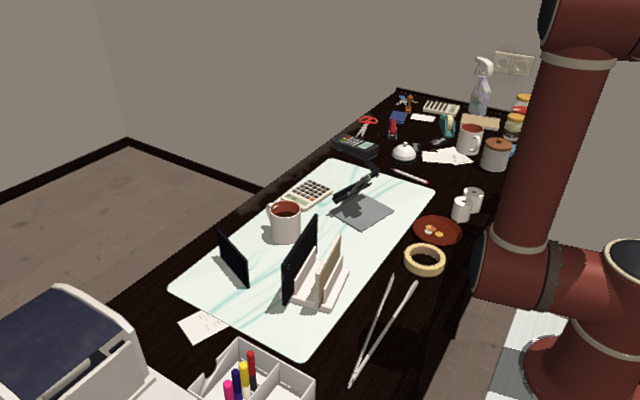

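View pics/top0.png

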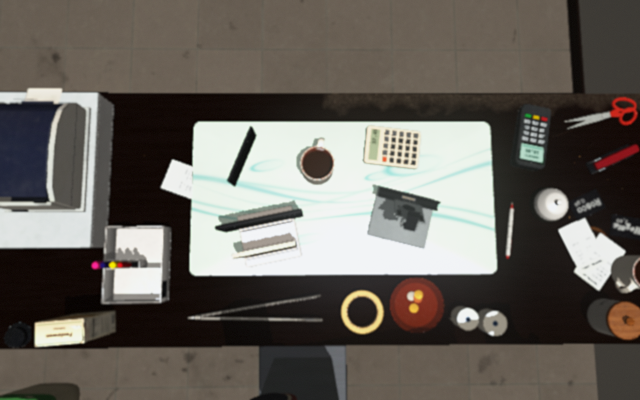

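Scene: the big tablet is in the rack's far bay (top view, dark line around (258,220)) and the pad is in the near bay (265,243). The smaller look-alike stands alone at (242,155), the mug is at (316,163), and the stand is at (403,212) with its channel on the customer side. Next I'll get the yaws and edges from the depth.

Run:
```python
from h import *
def rect(X,name):
    X=X.astype(np.float32); c,wh,a=cv2.minAreaRect(X[:,:2]*1000)
    b=cv2.boxPoints((c,wh,a))
    print(name,len(X),"c",np.round(c,1),"wh",np.round(wh,1),"ang",round(a,1),"z",np.round(np.percentile(X[:,2],[2,50,98]),4))
for n in("top","scene"):
    D=np.load(n+"0.npz");P=D["P"];im=D["im"].astype(int);ok=(D["d"]>0)
    br=im.sum(2)
    def sel(x0,x1,y0,y1,z0,z1,extra=True): return P[ok&(P[...,0]>x0)&(P[...,0]<x1)&(P[...,1]>y0)&(P[...,1]<y1)&(P[...,2]>z0)&(P[...,2]<z1)&extra]
    rack=(.47,.69,-.06,.22)
    A=sel(*rack,.075,.2,br<250); rect(A,n+" tabdark")
    A=sel(*rack,.075,.2); print("max z",A[:,2].max())
    for z0,z1 in((.08,.1),(.1,.12),(.12,.135),(.135,.145),(.145,.155)):
        B=sel(.575,.69,-.06,.22,z0,z1)
        if len(B)>20: rect(B,f"{n} z{z0}-{z1}")
    rect(sel(*rack,.062,.078),n+" rack top")
    rect(sel(*rack,.015,.03),n+" rack base")
    st=(.5,.75,-.4,-.13)
    rect(sel(*st,.004,.014),n+" stand base")
    rect(sel(*st,.05,.085),n+" channel")
    rect(sel(*st,.145,.19),n+" top of plate/catch")
    B=sel(*st,.05,.085); 
    if n=="top":
        g=B-B.mean(0); 
        for i in range(8):
            y0=-.35+i*.025; C=B[(B[:,1]>y0)&(B[:,1]<y0+.025)]
            if len(C): print(round(y0+.0125,3),np.round([C[:,0].min(),C[:,0].max(),C[:,2].min(),C[:,2].max()],3))
    rect(sel(.66,.84,-.15,.03,.085,.12),n+" mug")
im=np.load("top0.npz")["im"]
cv2.imwrite("pics/topcrop.png",cv2.resize(im[120:280,200:460,::-1],None,fx=3,fy=3,interpolation=cv2.INTER_CUBIC))
```

```text
top tabdark 575 c [603.9  76.7] wh [ 11.6 192.8] ang 11.5 z [0.079  0.1432 0.1494]
max z 0.15093701954110986
top z0.08-0.1 54 c [599.8  72.4] wh [  1.6 188. ] ang 11.5 z [0.0801 0.0898 0.0996]
top z0.1-0.12 66 c [599.6  74. ] wh [  6.5 194.6] ang 13.1 z [0.1004 0.1091 0.1192]
top z0.12-0.135 52 c [599.2  76.2] wh [  1.8 192.5] ang 11.7 z [0.1208 0.1274 0.1346]
top z0.135-0.145 252 c [604.7  77.5] wh [ 12.1 196. ] ang 11.4 z [0.1359 0.1432 0.145 ]
top z0.145-0.155 209 c [604.2  77.3] wh [ 10.5 196.7] ang 11.2 z [0.1451 0.1465 0.1497]
top rack top 389 c [561.4  69.3] wh [ 77.1 191.1] ang 11.3 z [0.0639 0.0689 0.076 ]
top rack base 1747 c [570.8  68.8] wh [130.  173.7] ang 11.3 z [0.0168 0.0214 0.0267]
top stand base 1910 c [ 625.  -265.4] wh [268.6 248.1] ang 90.0 z [0.0041 0.0071 0.0124]
top channel 659 c [ 653.9 -277.6] wh [149.6  38.5] ang 75.9 z [0.0505 0.0603 0.0821]
top top of plate/catch 266 c [ 600.3 -261.5] wh [49.6 45.5] ang 33.2 z [0.1453 0.1648 0.1778]
-0.337 [0.63  0.66  0.05  0.079]
-0.312 [0.628 0.665 0.05  0.083]
-0.287 [0.63  0.672 0.05  0.085]
-0.262 [0.638 0.677 0.05
[... 529 characters left out ...]
 z0.135-0.145 174 c [603.7  79.6] wh [ 12.8 198.8] ang 11.0 z [0.1353 0.141  0.145 ]
scene z0.145-0.155 224 c [603.7  79.6] wh [ 11.  197.9] ang 11.3 z [0.1451 0.1466 0.1489]
scene rack top 544 c [562.1  74.6] wh [ 84.4 197.6] ang 8.9 z [0.0625 0.0699 0.0776]
scene rack base 1016 c [557.5  80.6] wh [190.8 125.5] ang 88.7 z [0.0161 0.0228 0.0284]
scene stand base 1477 c [ 625.1 -263.9] wh [264.8 249.1] ang 89.8 z [0.0041 0.0086 0.0121]
scene channel 306 c [ 652.4 -275.8] wh [153.4  39. ] ang 76.6 z [0.0515 0.063  0.0817]
scene top of plate/catch 154 c [ 601.5 -250. ] wh [51.3 43.7] ang 77.9 z [0.1454 0.1651 0.1781]
scene mug 201 c [742.8 -54.6] wh [79.7 85.9] ang 36.8 z [0.0853 0.0902 0.0946]
```

View pics/topcrop.png

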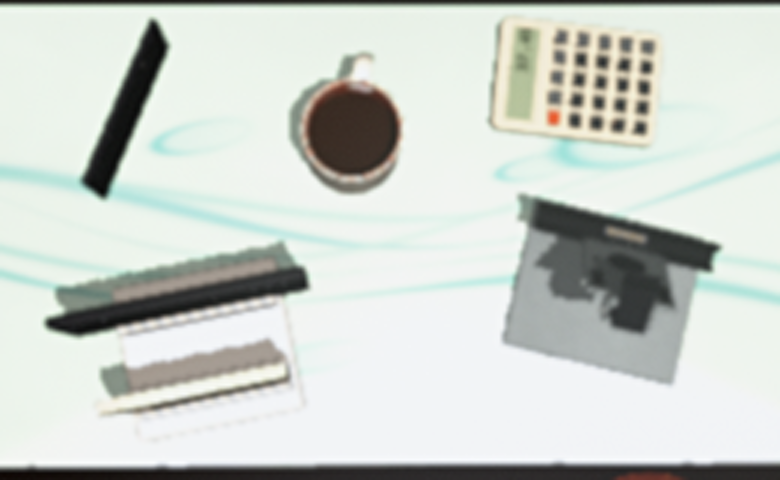

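Tablet top edge: middle at (0.604, 0.077, 0.146), yaw +11.3°, close to upright. The stand yaw is about −14°. Next I'll fit the stand's plate and channel from the data I have and work out the first move.

```bash
cat >> h.py <<'E'
def goto(pos,Rt,base=None):
    "tool-frame shift (in start axes) and rotvec to go to pos,Rt"
    p,r=tool()
    print("shift",np.round(r.inv().apply(np.array(pos)-p)*1000,1),"mm turn",np.round((r.inv()*Rt).as_rotvec(),4))
def axes(x,y): return R.from_matrix(np.c_[x,y,np.cross(x,y)])
E
python3 - <<'E'
from h import *
for n in("top","scene"):
    D=np.load(n+"0.npz");P=D["P"];ok=D["d"]>0
    for yaw in(-13.5,-14.1):
        a=np.radians(yaw);c=P[...,0]*np.cos(a)+P[...,1]*np.sin(a);l=-P[...,0]*np.sin(a)+P[...,1]*np.cos(a)
        X=np.dstack([c,l,P[...,2]])
        S=X[ok&(c>.6)&(c<.78)&(l>-.2)&(l<0)&(P[...,2]>.045)]
        if yaw==-13.5:
            pl=S[(S[:,2]>.085)&(S[:,2]<.135)]; e=pl[:,0]+ (pl[:,2]-.05)*np.tan(np.radians(30))
            print(n,len(pl),"plate u0",np.round(np.percentile(e,[5,25,50,75,90,95]),4))
        ch=S[S[:,2]<.085]; print(n,yaw,"channel l ext",np.round(np.percentile(ch[:,1],[0.5,1,99,99.5]),4),"u",np.round(np.percentile(ch[:,0],[1,99]),4))
        w=S[(S[:,2]>.09)&(S[:,2]<.14)];print("  plate l",np.round(np.percentile(w[:,1],[2,98]),4))
        k=S[(S[:,2]>.155)];print("  catch l",np.round(np.percentile(k[:,1],[2,98]),4),"u",np.round(np.percentile(k[:,0],[2,98]),4),"z",k[:,2].max())
        # lip edge slope
    l=X[...,1];mask=ok&(X[...,0]>.68)&(P[...,2]>.055)&(P[...,2]<.085)
    pts=[]
    for l0 in np.arange(-.17,-.03,.01):
        q=X[mask&(l>l0)&(l<l0+.01)]
        if len(q): pts.append((l0+.005,q[:,0].max(),q[q[:,0].argmax(),2]))
    pts=np.array(pts); print(n,np.round(pts[:,1],4).tolist(),np.round(pts[:,2],3).tolist(),"slope deg",np.degrees(np.polyfit(pts[:,0],pts[:,1],1)[0]))
a=np.radians(11.3);tx=np.array([np.cos(a),np.sin(a),0]);ty=np.array([-np.sin(a),np.cos(a),0])
g=np.array([.604,.0774,.146])+ .052*ty
goto(g+[0,0,.08],axes(ty,tx)); print(g)
p,r=tool();K,k1,Rm,t=cam("wrist");print("cam in tool",r.inv().apply(-Rm.T@t-p),"fwd",r.inv().apply(Rm[2]))
E
```

```text
top 198 plate u0 [0.7012 0.7021 0.7029 0.7035 0.7041 0.7045]
top -13.5 channel l ext [-0.191  -0.1903 -0.0436 -0.0433] u [0.6832 0.7194]
  plate l [-0.1502 -0.0827]
  catch l [-0.1289 -0.1041] u [0.6245 0.663 ] z 0.18094722731446697
top -14.1 channel l ext [-0.1836 -0.1829 -0.0363 -0.0359] u [0.6844 0.7207]
  plate l [-0.1432 -0.0758]
  catch l [-0.122  -0.0974] u [0.6258 0.6641] z 0.18094722731446697
top [0.7199, 0.7202, 0.7198, 0.7201, 0.7191, 0.7191, 0.7196, 0.7195, 0.72, 0.72, 0.7195, 0.7168, 0.7206, 0.7166] [0.056, 0.055, 0.058, 0.057, 0.059, 0.059, 0.06, 0.057, 0.058, 0.058, 0.058, 0.071, 0.056, 0.069] slope deg -0.7934679963155087
scene 96 plate u0 [0.6876 0.6991 0.6997 0.7003 0.7015 0.7034]
scene -13.5 channel l ext [-0.1922 -0.1897 -0.0403 -0.04  ] u [0.6803 0.7177]
  plate l [-0.1376 -0.0804]
  catch l [-0.1268 -0.1026] u [0.6225 0.6636] z 0.18042619818703487
scene -14.1 channel l ext [-0.1848 -0.1823 -0.0329 -0.0327] u [0.6815 0.7182]
  plate l [-0.1306 -0.0734]
  catch l [-0.1199 -0.0961] u [0.6237 0.6648] z 0.18042619818703487
scene [3.2742, 3.2751, 3.2735, 3.2846, 3.2554, 3.2673, 3.2551, 3.2606, 3.2626, 3.2616, 3.2459, 3.248, 3.239, 3.2479, 3.2416] [0.083, 0.055, 0.067, 0.055, 0.056, 0.056, 0.076, 0.082, 0.055, 0.067, 0.083, 0.072, 0.082, 0.07, 0.078] slope deg -15.1874273860593
shift [ 602.2 -545.1   -5.9] mm turn [ 0.     -0.     -1.4232]
[0.5938108  0.12839196 0.146     ]
cam in tool [ 0.06824353  0.00083056 -0.15279899] fwd [-2.69533616e-01  7.60255208e-05  9.62990978e-01]
```

```bash
python3 -m inch '[[[0.0436,-0.0138,-0.0092],[0,0,0],0.5],[[0.0436,-0.0138,-0.0092],[0,0,0],0.5],[[0.0436,-0.0138,-0.0092],[0,0,0],0.5],[[0.0436,-0.0138,-0.0092],[0,0,0],0.5],[[0.0436,-0.0138,-0.0092],[0,0,0],0.5],[[0.0436,-0.0138,-0.0092],[0,0,0],0.5],[[0.0436,-0.0138,-0.0092],[0,0,0],0.5],[[0.0436,-0.0138,-0.0092],[0,0,0],0.5]]'
python3 -m inch '[[[0.0436,-0.0138,-0.0092],[0,0,0],0.5],[[0.0436,-0.0138,-0.0092],[0,0,0],0.5],[[0.0436,-0.0138,-0.0092],[0,0,0],0.5],[[0.0436,-0.0138,-0.0092],[0,0,0],0.5],[[0,0,0],[0,0,-0.14],0.5],[[0,0,0],[0,0,-0.14],0.5],[[0,0,0],[0,0,-0.14],0.5],[[0,0,0],[0,0,-0.14],0.5]]'
python3 -m inch '[[[0,0,0],[0,0,-0.14],0.5],[[0,0,0],[0,0,-0.14],0.5],[[0,0,0],[0,0,-0.14],0.5],[[0,0,0],[0,0,0],0.5],[[0,0,0],[0,0,0],0.5]]'
python3 - <<'E'
from h import *
c=cam("wrist"); im,d=m.grab_frame("wrist"); P=cloud("wrist",d,c)
np.savez("w1.npz",im=im,d=d,P=P); cv2.imwrite("pics/w1.png",im[:,:,::-1])
for l in("channel_mouth","catch_nose"): print(l,[(round(r["score"],2),np.round(r["point"],3).tolist()) for r in m.look_for("wrist",l)[:2]])
a=np.radians(-14.1);ex=np.array([np.cos(a),np.sin(a),0]);ey=np.array([-np.sin(a),np.cos(a),0]);O=np.array([.6556,-.2778,.05])
cz=-.5*ex+np.array([0,0,np.sqrt(.75)]);cx=np.sqrt(.75)*ex+np.array([0,0,.5])
L=np.stack([(P-O)@v for v in(cx,ey,cz)],-1); ok=d>0
def s(z0,z1,y0=-.1,y1=.1,x0=-.05,x1=.06): return L[ok&(L[...,2]>z0)&(L[...,2]<z1)&(L[...,1]>y0)&(L[...,1]<y1)&(L[...,0]>x0)&(L[...,0]<x1)]
A=s(.03,.1,-.032,.032,-.008,.008);co=np.linalg.lstsq(np.c_[A[:,1:],np.ones(len(A))],A[:,0],rcond=None)[0];print("plate",len(A),"x med",np.median(A[:,0]),"slopes y,z deg",np.degrees(co[:2]),co[2])
print("plate y",np.percentile(s(.04,.1,x0=-.01,x1=.01)[:,1],[1,99]),"chan y",np.percentile(s(.005,.018,x0=-.0,x1=.025)[:,1],[1,99]))
for y0 in(-.06,-.05,.04,.05):
    B=s(-.02,.03,y0,y0+.01); print(y0,[ (int(z*1000),np.round(np.percentile(B[(B[:,2]>z)&(B[:,2]<z+.004)][:,0],[5,95])*1000,1).tolist()) for z in np.arange(-.004,.02,.004) if ((B[:,2]>z)&(B[:,2]<z+.004)).sum()>5])
k=s(.11,.14,-.03,.03);print("catch",k.min(0),k.max(0),np.percentile(k[:,1],[2,98]))
print(m.state()["time"],tool()[0])
E
```

```text
time: 1.7
tool_pos: [0.5035, -0.3651, 0.2943]
tool_rot: [0.0, 0.985, 0.172, 0.0]
contact_force: [-0.5, -0.9, 0.6]
gripper_width: 0.498
grasp_force: 0.0
time: 2.5
tool_pos: [0.6478, -0.2552, 0.3304]
tool_rot: [-0.0, 0.898, 0.44, -0.0]
contact_force: [-0.5, -0.4, -0.3]
gripper_width: 0.497
grasp_force: 0.0
time: 3.0
tool_pos: [0.6477, -0.2555, 0.3305]
tool_rot: [-0.0, 0.789, 0.614, 0.0]
contact_force: [-0.1, 0.8, -0.6]
gripper_width: 0.497
grasp_force: 0.0
channel_mouth [(0.58, [0.639, -0.264, 0.083])]
catch_nose [(0.92, [0.598, -0.262, 0.165])]
plate 1481 x med 0.0004495523338245849 slopes y,z deg [-0.07651448  0.31176857] 0.0001174480560983613
plate y [-0.03437933  0.03371156] chan y [-0.07298664  0.07198654]
-0.06 [(-4, [0.2, 18.0]), (0, [-0.3, 18.5]), (4, [0.1, 0.8]), (8, [-1.0, 15.7]), (12, [-3.1, 22.6])]
-0.05 [(-4, [0.2, 18.2]), (0, [-0.2, 18.4]), (4, [-0.4, 14.5]), (8, [-1.7, 15.6]), (12, [-3.0, 22.4])]
0.04 [(-4, [-0.2, 17.8]), (0, [-0.5, 18.3]), (4, [-0.1, 0.7]), (8, [-3.5, 16.4]), (12, [-2.4, 22.4])]
0.05 [(-4, [-0.1, 17.6]), (0, [-0.4, 18.1]), (4, [-0.2, 0.9]), (8, [-0.5, 21.4]), (12, [-3.0, 22.4])]
catch [-0.01969722 -0.02440655  0.11003168] [0.03116077 0.02978068 0.13177436] [-0.0133266   0.01800899]
3.15 [ 0.64765784 -0.25551825  0.33044236]
```

View pics/w1.png

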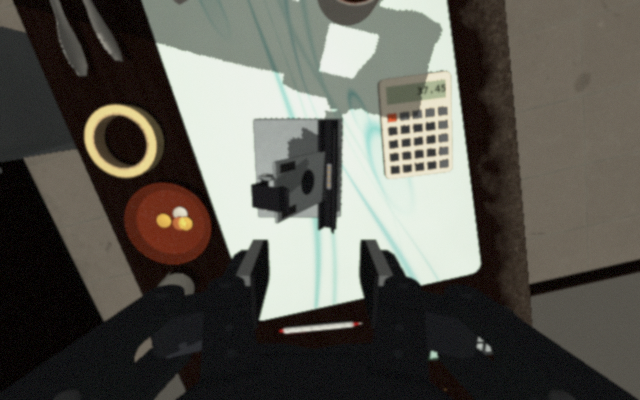

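The view shows the stand with the channel at col ~330 and the catch at (268,195). The cradle estimate agrees to within 1 mm. Now on to the tablet.

```bash
python3 -m inch '[[[0.0449,-0.01825,0],[0,0,0],0.5],[[0.0449,-0.01825,0],[0,0,0],0.5],[[0.0449,-0.01825,0],[0,0,0],0.5],[[0.0449,-0.01825,0],[0,0,0],0.5],[[0.0449,-0.01825,0],[0,0,0],0.5],[[0.0449,-0.01825,0],[0,0,0],0.5],[[0.0449,-0.01825,0],[0,0,0],0.5],[[0.0449,-0.01825,0],[0,0,0],0.5]]'
python3 -m inch '[[[0,0,0.03],[0,0,-0.1477],0.5],[[0,0,0.03],[0,0,-0.1477],0.5],[[0,0,0.03],[0,0,-0.1477],0.5],[[0,0,0],[0,0,0],0.5],[[0,0,0],[0,0,0],0.5]]'
python3 - <<'E'
from h import *
c=cam("wrist"); im,d=m.grab_frame("wrist"); P=cloud("wrist",d,c)
np.savez("w2.npz",im=im,d=d,P=P); cv2.imwrite("pics/w2.png",im[:,:,::-1])
a=np.radians(11.3);tx=np.array([np.cos(a),np.sin(a),0]);ty=np.array([-np.sin(a),np.cos(a),0])
O=np.array([.604,.0774,0]);L=np.stack([(P-O)@tx,(P-O)@ty,P[...,2]],-1);ok=(d>0)&(im.astype(int).sum(2)<300)
A=L[ok&(abs(L[...,0])<.03)&(abs(L[...,1])<.12)&(L[...,2]>.135)&(L[...,2]<.155)]
print(len(A),np.percentile(A,[1,50,99],axis=0).round(4).tolist())
for y0 in(-.09,-.06,-.03,0,.02,.04,.06):
    B=A[(A[:,1]>y0)&(A[:,1]<y0+.02)]
    if len(B)>4: print(y0,np.percentile(B[:,0],[2,98]).round(4),np.median(B[:,2]).round(4))
p,r=tool();print(m.state()["time"],(p-O)@tx,(p-O)@ty,p,r.as_matrix().round(3).tolist())
E
```

```text
time: 3.95
tool_pos: [0.593, 0.1303, 0.3308]
tool_rot: [0.0, 0.789, 0.614, 0.0]
contact_force: [0.9, 0.3, -0.6]
gripper_width: 0.5
grasp_force: 0.0
time: 4.45
tool_pos: [0.5934, 0.1284, 0.2406]
tool_rot: [-0.0, 0.636, 0.772, -0.0]
contact_force: [0.7, 0.2, -0.3]
gripper_width: 0.5
grasp_force: 0.0
2719 [[-0.0044, -0.0896, 0.1393], [0.0012, 0.0217, 0.1445], [0.0064, 0.0983, 0.1462]]
-0.09 [-0.0034  0.0057] 0.1447
-0.06 [-0.0033  0.0056] 0.1447
-0.03 [-0.0039  0.0065] 0.1445
0 [-0.0037  0.0064] 0.1444
0.02 [-0.0044  0.0063] 0.1445
0.04 [-0.0043  0.0062] 0.1444
0.06 [-0.0049  0.0062] 0.1444
4.5 0.0004788312319670975 0.051933267114732416 [0.59429343 0.12842035 0.24229489] [[-0.193, 0.981, 0.002], [0.981, 0.193, 0.0], [-0.0, 0.002, -1.0]]
```

View pics/w2.png

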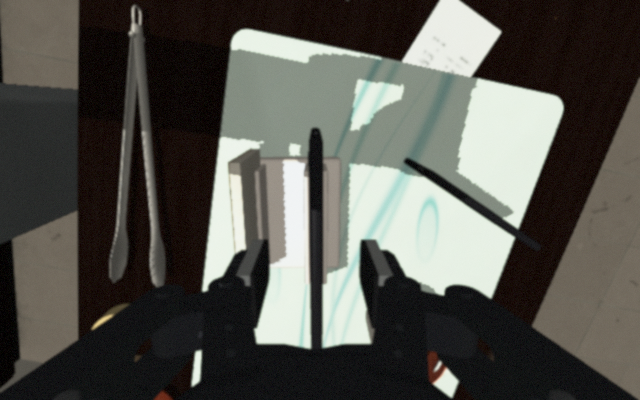

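The tablet's edge (col 316) is centred between the fingers; the pad is at col 243 and is clear of them. I'll descend and close.

```bash
python3 -m inch '[[[0,0.0005,0.03],[0,0,0],0.5],[[0,0,0.03],[0,0,0],0.5],[[0,0,0.03],[0,0,0],0.5],[[0,0,0.02],[0,0,0],0.5],[[0,0,0],[0,0,0],0.5],[[0,0,0],[0,0,0],0],[[0,0,0],[0,0,0],0],[[0,0,0],[0,0,0],0]]'
python3 -m inch '[[[0,0,0],[0,0,0],0],[[0,0,0],[0,0,0],0],[[0,0,0],[0,0,0],0],[[0,0,0],[0,0,0],0]]'
```

```text
time: 5.3
tool_pos: [0.5961, 0.1287, 0.1339]
tool_rot: [0.002, 0.634, 0.773, 0.002]
contact_force: [-0.2, 0.0, 5.0]
gripper_width: 0.079
grasp_force: 58.8
time: 5.7
tool_pos: [0.596, 0.1287, 0.1338]
tool_rot: [0.002, 0.634, 0.773, 0.002]
contact_force: [-1.2, -0.9, 5.9]
gripper_width: 0.073
grasp_force: 59.0
```

```bash
python3 -m inch '[[[0,0,-0.01],[0,0,0],0],[[0,0,-0.02],[0,0,0],0],[[0,0,-0.03],[0,0,0],0],[[0,0,-0.03],[0,0,0],0],[[0,0,-0.03],[0,0,0],0],[[0,0,-0.03],[0,0,0],0],[[0,0,-0.02],[0,0,0],0],[[0,0,0],[0,0,0],0]]'
python3 -m inch '[[[0,0,0],[0,0,0],0],[[0,0,0],[0,0,0],0]]'
python3 - <<'E'
from h import *
p,r=tool();c=cam("wrist"); imw,dw=m.grab_frame("wrist");Pw=cloud("wrist",dw,c)
ims,ds=m.grab_frame("scene");imt,dt=m.grab_frame("top")
V=np.vstack([ims[100:400,120:520],np.zeros((0,400,3),np.uint8)]);cv2.imwrite("pics/l.png",np.hstack([cv2.resize(V,(400,300)),cv2.resize(imw,(400,300))])[:,:,::-1])
for n,P,d,im in(("wrist",Pw,dw,imw),("scene",cloud("scene",ds),ds,ims),("top",cloud("top",dt),dt,imt)):
    T=r.inv().apply((P-p).reshape(-1,3)).reshape(P.shape)
    ok=(d>0)&(im.astype(int).sum(2)<250)&(abs(T[...,1])<.03)&(T[...,0]>-.2)&(T[...,0]<.1)
    F=T[ok&(T[...,2]>-.03)&(T[...,2]<.16)&((T[...,0]<-.03)|(T[...,0]>.025))]
    F=F[abs(F[:,1])<.02]
    print(n,len(F),"x",np.percentile(F[:,0],[.5,1,99,99.5]).round(4),"y",np.percentile(F[:,1],[2,50,98]).round(4),"z",np.percentile(F[:,2],[1,50,99]).round(4))
    for lo,hi in((-.15,-.12),(-.12,-.09),(-.09,-.06),(-.06,-.03),(.025,.05)):
        B=F[(F[:,0]>lo)&(F[:,0]<hi)]
        if len(B)>5: print("  ",lo,"ztop",np.percentile(B[:,2],[2,10]).round(4),"zbot",np.percentile(B[:,2],[95,99]).round(4))
    # lean of face
    B=F[(F[:,2]>0.0)]
    if len(B)>200:
        co=np.linalg.lstsq(np.c_[B[:,0],B[:,2],np.ones(len(B))],B[:,1],rcond=None)[0];print("  face dy/dx,dy/dz deg",np.degrees(co[:2]).round(2),"y0",co[2].round(4))
print(m.state()["time"],p,r.as_matrix().round(3).tolist(),m.state()["contact_force"])
E
```

```text
time: 6.5
tool_pos: [0.5957, 0.1288, 0.3059]
tool_rot: [0.003, 0.634, 0.773, 0.003]
contact_force: [0.5, -0.2, -0.0]
gripper_width: 0.001
grasp_force: 0.0
time: 6.7
tool_pos: [0.5932, 0.1285, 0.2984]
tool_rot: [-0.001, 0.634, 0.773, -0.001]
contact_force: [-0.3, 0.6, 0.0]
gripper_width: 0.005
grasp_force: 0.0
wrist 353 x [0.0254 0.0255 0.0586 0.06  ] y [0.0049 0.0095 0.0143] z [0.1542 0.1576 0.1599]
   0.025 ztop [0.1543 0.1549] zbot [0.1594 0.1598]
  face dy/dx,dy/dz deg [ 0.74 -4.12] y0 0.0204
scene 76 x [0.0255 0.0256 0.075  0.0754] y [0.0043 0.0084 0.0135] z [0.1519 0.1567 0.16  ]
   0.025 ztop [0.152  0.1526] zbot [0.1597 0.1599]Traceback (most recent call last):
  File "<stdin>", line 10, in <module>
    return _quantile_unchecked(
        a, q, axis, out, overwrite_input, method, keepdims, weights)
    return _ureduce(a,
                    func=_quantile_ureduce_func,
    ...<5 lines>...
                    overwrite_input=overwrite_input,
                    method=method)
    r = func(a, **kwargs)
    result = _quantile(arr,
                       quantiles=q,
    ...<2 lines>...
                       out=out,
                       weights=wgt)
    slices_having_nans = np.isnan(arr[-1, ...])
                                  ~~~^^^^^^^^^
IndexError: index -1 is out of bounds for axis 0 with size 0
```

View pics/l.png

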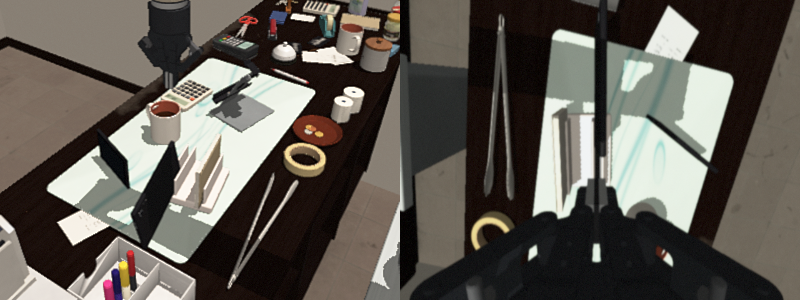

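The tablet slipped out of the grip: the gripper is shut at zero force and the tablet sits askew around (155,190) in the left crop. I'll check where it is now.

Run:
```python
from h import *
p,r=tool()
a=np.radians(11.3);tx=np.array([np.cos(a),np.sin(a),0]);ty=np.array([-np.sin(a),np.cos(a),0]);O=np.array([.604,.0774,0])
pics=[]
for n in("scene","top","wrist"):
    c=cam(n);im,d=m.grab_frame(n);P=cloud(n,d,c);L=np.stack([(P-O)@tx,(P-O)@ty,P[...,2]],-1)
    np.savez(n+"3.npz",im=im,d=d,L=L);pics.append(im)
    ok=(d>0)&(im.astype(int).sum(2)<250)&(abs(L[...,0])<.035)&(abs(L[...,1])<.14)&(L[...,2]>.03)&(L[...,2]<.24)
    A=L[ok];print(n,len(A))
    for y0 in np.arange(-.14,.14,.02):
        B=A[(A[:,1]>y0)&(A[:,1]<y0+.02)]
        if len(B)>4: print("  y",y0.round(2),"x",np.percentile(B[:,0],[2,98]).round(4),"z",np.percentile(B[:,2],[2,98]).round(4))
K=cam("wrist")[0];print(K, K and 0 if False else "")
s=pics[0][200:340,200:400];cv2.imwrite("pics/l2.png",cv2.resize(s,None,fx=4,fy=4,interpolation=cv2.INTER_CUBIC)[:,:,::-1])
# finger gap in w2 (opening .5)
D=np.load("w2.npz");row=D["d"][260];print("w2 row260 depth",[ (u,round(float(row[u]),3)) for u in range(230,410,8)])
print(m.state()["time"],[(round(q["score"],2),np.round(q["point"],3).tolist()) for q in m.look_for("scene","tablet_center")])
```

```text
scene 1142
  y 0.02 x [-0.0034  0.0116] z [0.0693 0.1544]
  y 0.04 x [-0.0039  0.0115] z [0.0544 0.1524]
  y 0.06 x [-0.006   0.0114] z [0.0368 0.1486]
  y 0.08 x [-0.0059  0.0116] z [0.0339 0.1445]
  y 0.1 x [-0.0054  0.0118] z [0.0341 0.1417]
  y 0.12 x [-0.0039  0.0115] z [0.0327 0.1383]
top 269
  y 0.0 x [-0.004   0.0059] z [0.0433 0.1125]
  y 0.02 x [-0.0044  0.0124] z [0.0629 0.1543]
  y 0.04 x [-0.0036  0.0131] z [0.063  0.1519]
  y 0.06 x [-0.006   0.0038] z [0.0325 0.1347]
wrist 2244
  y 0.0 x [-0.0043  0.0004] z [0.0641 0.1088]
  y 0.02 x [-0.0042  0.0133] z [0.0657 0.1531]
  y 0.04 x [-0.0045  0.0143] z [0.0572 0.1508]
  y 0.06 x [-0.0042  0.0141] z [0.0595 0.1473]
  y 0.08 x [-0.0042  0.014 ] z [0.0527 0.1438]
  y 0.1 x [-0.0042  0.0138] z [0.0481 0.1404]
  y 0.12 x [-0.0042  0.0137] z [0.0457 0.1367]
[[324.05970928   0.         313.96678958]
 [  0.         324.05970928 198.72487361]
 [  0.           0.           1.        ]] 
w2 row260 depth [(230, 0.432), (238, 0.135), (246, 0.126), (254, 0.127), (262, 0.132), (270, 0.406), (278, 0.408), (286, 0.407), (294, 0.409), (302, 0.407), (310, 0.274), (318, 0.273), (326, 0.356), (334, 0.408), (342, 0.433), (350, 0.432), (358, 0.432), (366, 0.133), (374, 0.126), (382, 0.127), (390, 0.137), (398, 0.432), (406, 0.432)]
7.0 [(0.82, [0.579, 0.214, 0.093]), (0.66, [0.759, 0.143, 0.055]), (0.25, [0.627, -0.263, 0.006])]
```

View pics/l2.png

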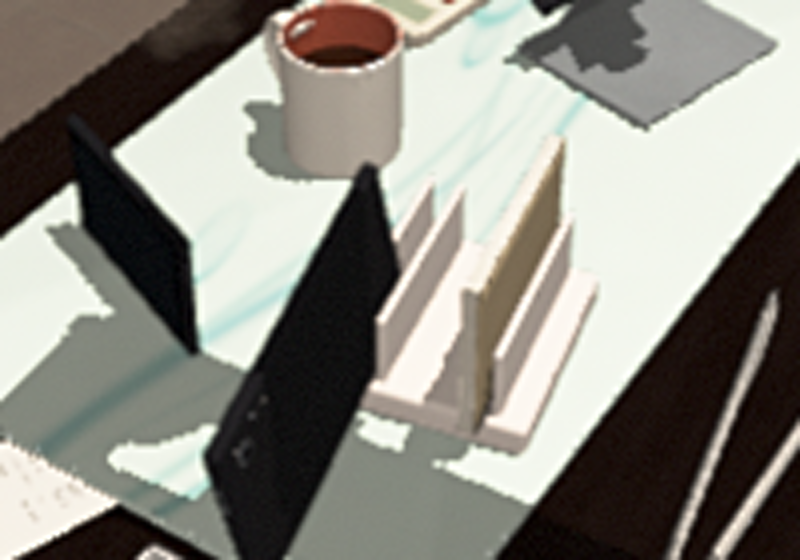

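The tablet has slid out of the bay on its +y side. It is tilted about 10°, with its outer end down on the mat and its inner end still between the dividers. Before I grip again, I'll check where the fingertips really are and fit the tablet's pose.

Run:
```python
from h import *
a=np.radians(11.3);tx=np.array([np.cos(a),np.sin(a),0]);ty=np.array([-np.sin(a),np.cos(a),0]);O=np.array([.604,.0774,0])
p,r=tool();print(p,r.as_matrix().round(3).tolist())
def world(L): return L[...,:1]*tx+L[...,1:2]*ty+L[...,2:]*np.array([0,0,1])+O
for f,key in(("wrist3","L"),("w2","P")):
    D=np.load(f+".npz");d=D["d"];P=world(D["L"]) if key=="L" else D["P"]
    pp,rr=(p,r) if f=="wrist3" else (np.array([.59429,.12842,.2416]),R.from_matrix([[-.193,.981,.002],[.981,.193,0],[0,.002,-1]]))
    T=rr.inv().apply((P-pp).reshape(-1,3)).reshape(P.shape);s=(d>0)&(d<.2)
    A=T[s];A=A[abs(A[:,0])<.03]
    z=A[:,2];print(f,"finger zmax",np.percentile(z,[95,99,99.8,100]).round(4))
    for z0 in np.arange(-.05,.04,.01):
        B=A[(z>z0)&(z<z0+.01)]
        if len(B)>3: print("  z",z0.round(3),"x",B[:,0].min().round(4),B[:,0].max().round(4),"y+ inner",B[B[:,1]>0][:,1].min().round(4) if (B[:,1]>0).any() else None,"y- inner",B[B[:,1]<0][:,1].max().round(4) if (B[:,1]<0).any() else None)
# fit tablet: outline in (ty,z) local from scene+wrist, wide
for n in("scene3","top3","wrist3"):
    D=np.load(n+".npz");L=D["L"];ok=(D["d"]>(.2 if n=="wrist3" else 0))&(D["im"].astype(int).sum(2)<250)&(abs(L[...,0])<.035)&(L[...,1]>-.05)&(L[...,1]<.26)&(L[...,2]>.02)&(L[...,2]<.2)
    A=L[ok];print(n,len(A))
    for y0 in np.arange(-.02,.26,.02):
        B=A[(A[:,1]>y0)&(A[:,1]<y0+.02)]
        if len(B)>4:
            t=B[B[:,2]>B[:,2].max()-.008]
            print("  y",(y0+.01).round(2),"z",np.percentile(B[:,2],[1,99]).round(4),"x of top",np.percentile(t[:,0],[5,95]).round(4))
    B=A[A[:,1]>.075]
    if len(B)>100: print("  y max",np.percentile(A[:,1],99.5))
```

```text
[0.59387393 0.12853956 0.29987944] [[-0.196, 0.981, -0.001], [0.981, 0.196, -0.0], [0.0, -0.001, -1.0]]
wrist3 finger zmax [-0.0498 -0.0241 -0.0167 -0.0113]
  z -0.05 x -0.0128 0.0118 y+ inner 0.0002 y- inner -0.0002
  z -0.04 x 0.0054 0.011 y+ inner 0.0001 y- inner -0.0002
  z -0.03 x 0.0054 0.011 y+ inner 0.0001 y- inner -0.0003
  z -0.02 x 0.0055 0.011 y+ inner 0.0001 y- inner -0.0003
w2 finger zmax [-0.0405 -0.0211 -0.0149 -0.0107]
  z -0.05 x -0.012 0.0113 y+ inner 0.0205 y- inner -0.0212
  z -0.04 x -0.012 0.0112 y+ inner 0.0204 y- inner -0.0213
  z -0.03 x -0.0117 0.0113 y+ inner 0.0205 y- inner -0.0214
  z -0.02 x -0.0113 0.0109 y+ inner 0.0205 y- inner -0.0214
scene3 2223
  y 0.03 z [0.0683 0.1545] x of top [0.0048 0.0125]
  y 0.05 z [0.0501 0.1526] x of top [0.0036 0.0122]
  y 0.07 z [0.0329 0.1493] x of top [0.0034 0.0125]
  y 0.09 z [0.026  0.1458] x of top [0.0039 0.0122]
  y 0.11 z [0.0234 0.1421] x of top [0.0031 0.0125]
  y 0.13 z [0.0221 0.1391] x of top [0.004  0.0122]
  y 0.15 z [0.0233 0.1353] x of top [0.0039 0.0119]
  y 0.17 z [0.0208 0.132 ] x of top [0.0058 0.
[... 769 characters left out ...]
01 z [0.0203 0.023 ] x of top [-0.0048  0.005 ]
  y 0.01 z [0.0203 0.1093] x of top [-0.0004  0.0006]
  y 0.03 z [0.0649 0.1533] x of top [0.0036 0.0133]
  y 0.05 z [0.0447 0.1512] x of top [0.0036 0.0142]
  y 0.07 z [0.0579 0.1477] x of top [0.0035 0.0141]
  y 0.09 z [0.052  0.1439] x of top [0.0035 0.014 ]
  y 0.11 z [0.0351 0.1409] x of top [0.0034 0.0138]
  y 0.13 z [0.0451 0.1368] x of top [0.0043 0.0137]
  y 0.15 z [0.0408 0.1337] x of top [0.004  0.0136]
  y 0.17 z [0.0387 0.1302] x of top [0.0042 0.014 ]
  y 0.19 z [0.032  0.1264] x of top [0.0042 0.0144]
  y 0.21 z [0.0429 0.1231] x of top [0.0042 0.0143]
  y 0.23 z [0.0228 0.0403] x of top [0.0185 0.0188]
  y max 0.2150248483114219
```

Both the wrist depth and the slip show that the fingertips end about 12 mm behind the reported TCP, not 25 mm ahead. The first pinch therefore only caught the rounded rim. I'll compute the regrasp from that and confirm the clearance to the gripper body.

Run:
```python
from h import *
a=np.radians(11.3);tx=np.array([np.cos(a),np.sin(a),0]);ty=np.array([-np.sin(a),np.cos(a),0]);O=np.array([.604,.0774,0]);ez=np.array([0,0,1.])
D=np.load("w2.npz");pp,rr=(np.array([.59429,.12842,.2416]),R.from_matrix([[-.193,.981,.002],[.981,.193,0],[0,.002,-1]]))
T=rr.inv().apply((D["P"]-pp).reshape(-1,3)).reshape(D["P"].shape)
for v in(330,345,350,360,375,390): print(v,[ (T[v,u].round(3).tolist(),round(float(D["d"][v,u]),3)) for u in (290,316,340)])
# plane fit of tablet faces
for n in("scene3","wrist3"):
    E=np.load(n+".npz");L=E["L"];ok=(E["d"]>.2)&(E["im"].astype(int).sum(2)<250)&(abs(L[...,0]-.004)<.016)&(L[...,1]>.09)&(L[...,1]<.2)&(L[...,2]>.03)&(L[...,2]<.2)
    A=L[ok]; A=A[A[:,2]<.1553-.176*(A[:,1]-.02)-.008]
    for it in range(3):
        M=np.c_[A[:,1],A[:,2],np.ones(len(A))];co=np.linalg.lstsq(M,A[:,0],rcond=None)[0];rs=A[:,0]-M@co;A=A[abs(rs)<max(.002,1.5*rs.std())]
    print(n,len(A),"dx/dy,dx/dz deg",np.degrees(co[:2]).round(2),"x at y.15 z.08",(co@[.15,.08,1]).round(4),rs.std())
lean=np.radians(3.5);roll=np.radians(10)
up=R.from_rotvec(-roll*tx).apply(ez); w=R.from_rotvec(-roll*tx).apply(ty)
up=R.from_rotvec(lean*w).apply(up)
print("up local",up@tx,up@ty,up@ez)
edge=O+.0085*tx+.1185*ty+.1383*ez+.05*w
Rt=axes(w,np.cross(w,-up)*-1) if False else R.from_matrix(np.c_[w,np.cross(-up,w),-up])
print("edge",edge); print("pre");goto(edge+.04*up,Rt);print("grasp");goto(edge-.05*up,Rt)
print(Rt.as_matrix().round(3).tolist(),m.state()["time"])
```

```text
330 [([-0.237, -0.036, 0.243], 0.462), ([-0.125, 0.001, 0.098], 0.292), ([-0.237, 0.036, 0.243], 0.462)]
345 [([0.009, -0.006, -0.082], 0.083), ([-0.14, 0.001, 0.096], 0.295), ([0.009, 0.006, -0.082], 0.082)]
350 [([0.009, -0.006, -0.084], 0.081), ([0.01, 0.0, -0.085], 0.08), ([0.009, 0.006, -0.084], 0.081)]
360 [([0.011, -0.006, -0.089], 0.076), ([0.011, 0.0, -0.089], 0.076), ([0.011, 0.006, -0.089], 0.076)]
375 [([0.011, -0.005, -0.094], 0.071), ([0.011, 0.0, -0.094], 0.071), ([0.01, 0.006, -0.093], 0.072)]
390 [([0.01, -0.005, -0.097], 0.068), ([0.01, 0.0, -0.097], 0.068), ([0.011, 0.005, -0.098], 0.067)]
scene3 943 dx/dy,dx/dz deg [2.16 4.69] x at y.15 z.08 0.0006 0.0008152833839925439
wrist3 749 dx/dy,dx/dz deg [0.96 4.95] x at y.15 z.08 -0.001 0.000139562030091875
up local 0.06104853953485689 0.17332428881190606 0.982970888037132
edge [0.57946714 0.24355423 0.12961759]
pre
shift [122.5  11.  130.9] mm turn [ 0.06   -0.1746  0.0053]
grasp
shift [106.9   5.6 219.4] mm turn [ 0.06   -0.1746  0.0053]
[[-0.193, 0.981, -0.026], [0.966, 0.185, -0.182], [-0.174, -0.06, -0.983]] 7.05
```

```bash
python3 -m inch '[[[0.0306,0.0029,0.0327],[0,0,0],0.5],[[0.0306,0.0029,0.0327],[0,0,0],0.5],[[0.0306,0.0029,0.0327],[0,0,0],0.5],[[0.0306,0.0029,0.0327],[0,0,0],0.5],[[0,0,0],[0.0415,-0.0875,0],0.5],[[0,0,0],[0.0415,-0.0875,0],0.5],[[0,0,0],[0,0,0],0.5],[[0,0,0],[0,0,0],0.5]]'
cat > meas.py <<'E'
from h import *
p,r=tool();c=cam("wrist");im,d=m.grab_frame("wrist");P=cloud("wrist",d,c)
T=r.inv().apply((P-p).reshape(-1,3)).reshape(P.shape)
dark=(d>.16)&(im.astype(int).sum(2)<300)&(abs(T[...,1])<.03)
A=T[dark&(T[...,2]<.12)&(T[...,2]>-.06)]
for x0 in np.arange(-.18,.06,.03):
    B=A[(A[:,0]>x0)&(A[:,0]<x0+.03)]
    if len(B)>8:
        zt=np.percentile(B[:,2],3);t=B[B[:,2]<zt+.006]
        print("x",x0.round(3),"ztop",zt.round(4),"y",np.percentile(t[:,1],[3,97]).round(4))
print("xmin",np.percentile(A[:,0],[.3,1]).round(4),"t",m.state()["time"],p.round(4),r.as_matrix().round(3).tolist())
E
python3 meas.py
```

```text
time: 7.85
tool_pos: [0.5815, 0.2512, 0.1695]
tool_rot: [0.041, 0.631, 0.77, -0.087]
contact_force: [1.1, 0.2, -0.3]
gripper_width: 0.5
grasp_force: 0.0
x -0.12 ztop 0.0414 y [-0.0046  0.0048]
x -0.09 ztop 0.041 y [-0.0045  0.0054]
x -0.06 ztop 0.0411 y [-0.0043  0.0059]
x -0.03 ztop 0.0409 y [-0.0035  0.0063]
x 0.0 ztop 0.0408 y [-0.0028  0.0066]
x 0.03 ztop 0.0408 y [-0.0033  0.0069]
xmin [-0.0986 -0.0973] t 7.9 [0.5815 0.2512 0.1695] [[-0.201, 0.979, -0.047], [0.964, 0.189, -0.185], [-0.172, -0.082, -0.982]]
```

```bash
python3 -m inch '[[[0,0.0015,0.03],[0,0,0.01],0.5],[[0,0,0.03],[0,0,0],0.5],[[0,0,0.03],[0,0,0],0.5],[[0,0,0],[0,0,0],0.5],[[0,0,0],[0,0,0],0],[[0,0,0],[0,0,0],0],[[0,0,0],[0,0,0],0],[[0,0,0],[0,0,0],0]]'
python3 -m inch '[[[0,0,0],[0,0,0],0],[[0,0,0],[0,0,0],0]]'
python3 -m inch '[[[0,0,-0.005],[0,0,0],0],[[0,0,-0.01],[0,0,0],0],[[0,0,-0.02],[0,0,0],0],[[0,0,-0.02],[0,0,0],0],[[0,0,0],[0,0,0],0]]'
```

```text
time: 8.7
tool_pos: [0.5798, 0.2347, 0.084]
tool_rot: [0.043, 0.635, 0.766, -0.086]
contact_force: [-2.5, -0.9, 6.5]
gripper_width: 0.119
grasp_force: 59.6
time: 8.9
tool_pos: [0.5798, 0.2347, 0.084]
tool_rot: [0.043, 0.635, 0.766, -0.086]
contact_force: [-2.3, -1.6, 7.1]
gripper_width: 0.119
grasp_force: 59.6
time: 9.4
tool_pos: [0.5837, 0.2461, 0.1393]
tool_rot: [0.044, 0.635, 0.767, -0.084]
contact_force: [0.4, 0.7, -1.5]
gripper_width: 0.12
grasp_force: 58.7
```

Holding firmly: the width matches the tablet's thickness. I'll lift higher and measure the tablet in the hand.

```bash
python3 -m inch '[[[0,0,-0.03],[0,0,0],0],[[0,0,-0.035],[0,0,0],0],[[0,0,-0.035],[0,0,0],0],[[0,0,-0.035],[0,0,0],0],[[0,0,-0.025],[0,0,0],0],[[0,0,0],[0,0,0],0],[[0,0,0],[0,0,0],0]]'
cat >> meas.py <<'E'
B=T[(d>.16)&(im.astype(int).sum(2)<300)&(abs(T[...,1])<.02)&(T[...,2]>-.08)&(T[...,2]<.02)&(T[...,0]>.02)]
if len(B): print("wrist xmax",np.percentile(B[:,0],[95,98,99.5,100]).round(4),"ztop",[np.percentile(B[(B[:,0]>a)&(B[:,0]<a+.01)][:,2],3).round(4) for a in(.02,.03,.04)if ((B[:,0]>a)&(B[:,0]<a+.01)).sum()>5])
for n in("scene","top"):
    im,d=m.grab_frame(n);np.savez(n+"4.npz",im=im,d=d);P=cloud(n,d);T=r.inv().apply((P-p).reshape(-1,3)).reshape(P.shape)
    A=T[(d>0)&(im.astype(int).sum(2)<250)&(abs(T[...,1])<.02)&(T[...,0]>-.2)&(T[...,0]<.12)&(T[...,2]>-.07)&(T[...,2]<.13)]
    print(n,len(A),"x",np.percentile(A[:,0],[.5,2,98,99.5]).round(4))
    for x0 in np.arange(-.16,.06,.02):
        B=A[(A[:,0]>x0)&(A[:,0]<x0+.02)]
        if len(B)>8: print("  x",(x0+.01).round(3),"z",np.percentile(B[:,2],[1,99]).round(4),"y",np.percentile(B[:,1],[3,97]).round(4))
    B=A[(A[:,2]>-.02)&(A[:,2]<.06)&(A[:,0]<-.02)]
    if len(B)>50:
        for it in range(3):
            M=np.c_[B[:,0],B[:,2],np.ones(len(B))];co=np.linalg.lstsq(M,B[:,1],rcond=None)[0];e=B[:,1]-M@co;B=B[abs(e)<max(.0015,1.5*e.std())]
        print("  face deg",np.degrees(co[:2]).round(2),"y0",co[2].round(4),e.std())
s=np.load("scene4.npz")["im"];cv2.imwrite("pics/s4.png",cv2.resize(s[100:360,120:500],None,fx=2,fy=2)[:,:,::-1])
E
python3 meas.py
```

```text
time: 10.1
tool_pos: [0.5886, 0.2744, 0.2909]
tool_rot: [0.041, 0.635, 0.767, -0.088]
contact_force: [0.4, 0.0, -4.9]
gripper_width: 0.119
grasp_force: 59.0
x 0.03 ztop 0.0125 y [-0.0034  0.0037]
xmin [0.0561 0.0561] t 10.15 [0.5886 0.2744 0.2909] [[-0.191, 0.981, -0.048], [0.966, 0.179, -0.187], [-0.175, -0.082, -0.981]]
wrist xmax [0.0569 0.0569 0.0569 0.0569] ztop []
scene 3536 x [-0.1374 -0.1335  0.0582  0.0589]
  x -0.13 z [-0.0458  0.0744] y [-0.0077  0.0002]
  x -0.11 z [-0.0455  0.0737] y [-0.0077  0.0011]
  x -0.09 z [-0.0459  0.0724] y [-0.0076  0.0007]
  x -0.07 z [-0.0457  0.073 ] y [-0.0077 -0.0023]
  x -0.05 z [-0.0459  0.0725] y [-0.0076 -0.0019]
  x -0.03 z [-0.0451  0.0712] y [-0.0076 -0.0048]
  x -0.01 z [-0.0678  0.071 ] y [-0.0189  0.0125]
  x 0.01 z [-0.0691  0.0715] y [-0.0191  0.0168]
  x 0.03 z [-0.0461  0.0737] y [-0.0061  0.0028]
  x 0.05 z [-0.0465  0.0737] y [-0.0057  0.0037]
  face deg [-0.03 -0.44] y0 -0.0063 0.0006036108344407049
top 1696 x [-0.1431 -0.1425  0.0293  0.0428]
  x -0.15 z [-0.0424  0.0703] y [-0.0064  0.0024]
  x -0.13 z [-0.0454  0.0649] y [-0.0075  0.0028]
  x -0.11 z [-0.0454  0.0668] y [-0.0075  0.0026]
  x -0.09 z [-0.045   0.0655] y [-0.0076  0.003 ]
  x -0.07 z [-0.0448  0.067 ] y [-0.0075  0.0029]
  x -0.05 z [-0.0452  0.0739] y [-0.0074  0.0029]
  x -0.03 z [-0.0452  0.0744] y [-0.0074  0.0035]
  x -0.01 z [-0.0666  0.0728] y [-0.0194  0.0158]
  x 0.01 z [-0.0627  0.0745] y [-0.0192  0.0078]
  x 0.03 z [0.0407 0.0766] y [-0.0075 -0.0063]
  x 0.05 z [0.0185 0.0732] y [-0.0072 -0.0059]
  face deg [-0.09 -0.46] y0 -0.0068 0.0004113907794571206
```

View pics/s4.png

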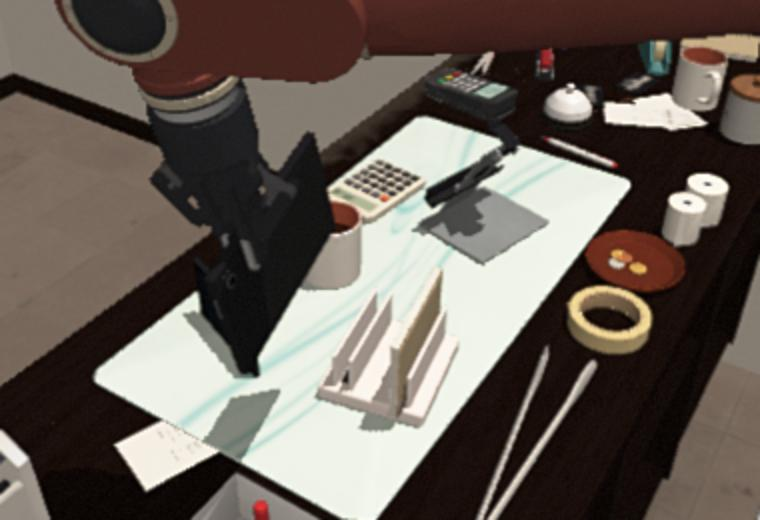

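It is a secure grip. The tablet centre is 42 mm from the tool, and the foot in tool axes is (−42, −1.4, 76.5) mm. I'll dock it at cradle y ≈ +9 mm so the rear finger clears the 70 mm plate.

```bash
cat > dock.py <<'E'
from h import *
a=np.radians(-14.1);ex=np.array([np.cos(a),np.sin(a),0]);ey=np.array([-np.sin(a),np.cos(a),0]);ez=np.array([0,0,1.])
O=np.array([.6556,-.2778,.05]);cx=np.sqrt(.75)*ex+.5*ez;cz=-.5*ex+np.sqrt(.75)*ez
C=R.from_matrix(np.c_[cx,ey,cz]); foot=np.array([-.042,-.0014,.0765])
def pose(fx,fy,fz,th,back=0):
    th=np.radians(th);up=np.cos(th)*cz+np.sin(th)*cx;n=np.cos(th)*cx-np.sin(th)*cz
    Rt=R.from_matrix(np.c_[ey,n,-up]);F=O+C.apply([fx,fy,fz])
    return F-Rt.apply(foot)+back*up,Rt
def where():
    p,r=tool();f=C.inv().apply(p+r.apply(foot)-O);up=C.inv().apply(-r.as_matrix()[:,2]);w=C.inv().apply(r.as_matrix()[:,0])
    print("t",m.state()["time"],"foot cradle mm",(f*1000).round(1),"tip deg",np.degrees(np.arctan2(up[0],up[2])).round(2),"w",w.round(4),"F",np.round(m.state()["contact_force"],1))
E
python3 - <<'E'
from dock import *
where();P,Rt=pose(.006,.009,.006,20,.15);goto(P,Rt);print(P,Rt.as_matrix().round(3).tolist())
E
```

```text
t 10.25 foot cradle mm [-73.9 465.5 240.3] tip deg 30.24 w [-0.4518  0.8902  0.0581] F [ 0.5 -0.2 -3.1]
shift [-484.   -42.5   97.8] mm turn [-0.2179  0.1546  0.448 ]
[ 0.63334521 -0.21962572  0.28149822] [[0.244, 0.955, 0.168], [0.97, -0.24, -0.042], [0.0, 0.174, -0.985]]
```

```bash
python3 -m inch '[[[-0.02,-0.0018,0.0035],[0,0,0],0],[[-0.035,-0.0031,0.006],[0,0,0],0],[[-0.044,-0.0039,0.0075],[0,0,0],0],[[-0.044,-0.0039,0.0075],[0,0,0],0],[[-0.044,-0.0039,0.0075],[0,0,0],0],[[-0.044,-0.0039,0.0075],[0,0,0],0],[[-0.044,-0.0039,0.0075],[0,0,0],0],[[-0.044,-0.0039,0.0075],[0,0,0],0]]'
python3 -m inch '[[[-0.044,-0.0039,0.0075],[0,0,0],0],[[-0.044,-0.0039,0.0075],[0,0,0],0],[[-0.044,-0.0039,0.0075],[0,0,0],0],[[-0.033,-0.0029,0.0056],[0,0,0],0],[[0,0,0],[-0.0545,0.0387,0.112],0],[[0,0,0],[-0.0545,0.0387,0.112],0],[[0,0,0],[-0.0545,0.0387,0.112],0],[[0,0,0],[-0.0545,0.0387,0.112],0]]'
python3 -m inch '[[[0,0,0],[0,0,0],0],[[0,0,0],[0,0,0],0]]'
python3 - <<'E'
from dock import *
where();P,Rt=pose(.006,.009,.006,20,.03);goto(P,Rt)
E
python3 meas.py
```

```text
time: 11.05
tool_pos: [0.618, -0.0517, 0.2953]
tool_rot: [0.041, 0.635, 0.766, -0.088]
contact_force: [0.9, -0.3, -2.2]
gripper_width: 0.122
grasp_force: 58.9
time: 11.85
tool_pos: [0.6335, -0.2173, 0.2974]
tool_rot: [0.068, 0.787, 0.61, 0.056]
contact_force: [-0.2, 0.5, -2.8]
gripper_width: 0.121
grasp_force: 58.9
time: 12.05
tool_pos: [0.6337, -0.2168, 0.298]
tool_rot: [0.069, 0.785, 0.613, 0.055]
contact_force: [-0.3, -0.5, -2.4]
gripper_width: 0.12
grasp_force: 59.1
t 12.05 foot cradle mm [ 65.4  12.  161.3] tip deg 19.93 w [-0.      1.      0.0024] F [-0.3 -0.5 -2.4]
shift [ -3.1  -2.7 136.3] mm turn [ 0.0013 -0.0022  0.0008]
x -0.06 ztop 0.1177 y [-0.0269 -0.0239]
x 0.03 ztop 0.0119 y [-0.0029  0.0037]
xmin [-0.0529 -0.0526] t 12.1 [ 0.6337 -0.2168  0.298 ] [[0.242, 0.955, 0.17], [0.97, -0.239, -0.04], [0.002, 0.175, -0.985]]
wrist xmax [0.0569 0.0569 0.0569 0.0569] ztop []
scene 1981 x [-0.1377 -0.1338  0.0589  0.0601]
  x -0.13 z [-0.0461  0.0748] y [-0.0071  0.0009]
  x -0.11 z [-0.0463  0.0726] y [-0.0075 -0.0016]
  x -0.09 z [-0.0421  0.0747] y [-0.0072 -0.0029]
  x -0.07 z [-0.0347  0.072 ] y [-0.0073 -0.0033]
  x -0.05 z [-0.0277  0.0721] y [-0.0077 -0.003 ]
  x -0.03 z [-0.0285  0.0727] y [-0.0076 -0.0031]
  x -0.01 z [-0.0674  0.0726] y [-0.018   0.0126]
  x 0.01 z [-0.0692  0.0733] y [-0.0188  0.0163]
  x 0.03 z [-0.0482  0.071 ] y [-0.0077  0.0001]
  x 0.05 z [-0.0465  0.0733] y [-0.007   0.0042]
  face deg [-0.09 -0.01] y0 -0.0054 0.0007689558177473623
top 77 x [0.039  0.0406 0.0585 0.0585]
  x 0.05 z [-0.0491  0.0407] y [-0.0046  0.0061]
```

```bash
python3 -m inch '[[[-0.0008,-0.0007,0.025],[0,0,0],0],[[-0.0008,-0.0007,0.035],[0,0,0],0],[[-0.0008,-0.0007,0.035],[0,0,0],0],[[-0.0007,-0.0006,0.03],[0,0,0],0],[[0,0,0.011],[0,0,0],0],[[0,0,0],[0,0,0],0],[[0,0,0],[0,0,0],0]]'
python3 - <<'E'
from dock import *
where();P,Rt=pose(.006,.009,.006,20);goto(P,Rt)
im,d=m.grab_frame("scene");cv2.imwrite("pics/s5.png",cv2.resize(im[130:270,280:480],None,fx=4,fy=4,interpolation=cv2.INTER_CUBIC)[:,:,::-1])
E
```

```text
time: 12.9
tool_pos: [0.6561, -0.2242, 0.1667]
tool_rot: [0.07, 0.785, 0.613, 0.057]
contact_force: [0.2, 0.1, -2.4]
gripper_width: 0.12
grasp_force: 59.1
t 12.9 foot cradle mm [20.4 10.3 35.7] tip deg 19.63 w [4.0e-04 1.0e+00 2.7e-03] F [ 0.2  0.1 -2.4]
shift [-1.2 -3.1 32.9] mm turn [ 0.0064 -0.0026  0.0006]
```

View pics/s5.png

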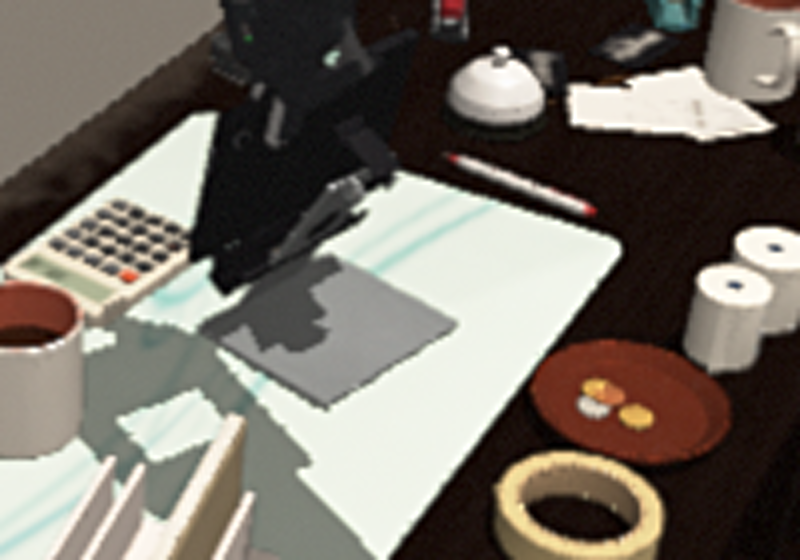

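The tablet is above the channel (lower edge at about (240,285) in the crop), with the catch clear behind it. Now I'll insert it.

```bash
python3 -m inch '[[[-0.0012,-0.0031,0.01],[0.006,0,0],0],[[0,0,0.01],[0,0,0],0],[[0,0,0.007],[0,0,0],0],[[0,0,0.006],[0,0,0],0],[[0,0,0],[0,0,0],0],[[0,0,0],[0,0,0],0]]'
python3 - <<'E'
from dock import *
where();P,Rt=pose(.0065,.009,.002,12);goto(P,Rt)
E
```

```text
time: 13.55
tool_pos: [0.6583, -0.2262, 0.1324]
tool_rot: [0.068, 0.785, 0.613, 0.055]
contact_force: [3.8, -1.3, -2.8]
gripper_width: 0.123
grasp_force: 59.1
t 13.55 foot cradle mm [5.1 9.  4.8] tip deg 19.96 w [9.0e-04 1.0e+00 2.6e-03] F [ 3.8 -1.3 -2.8]
shift [ 0.2 -8.3  2.8] mm turn [-0.139  -0.0027 -0.0002]
```

```bash
python3 -m inch '[[[0,-0.0021,0.0007],[-0.035,0,0],0],[[0,-0.0021,0.0007],[-0.035,0,0],0],[[0,-0.0021,0.0007],[-0.035,0,0],0],[[0,-0.002,0.0007],[-0.034,0,0],0],[[0,0,0],[0,0,0],0]]'
python3 - <<'E'
from dock import *
where();P,Rt=pose(.0065,.009,.001,6);goto(P,Rt);P,Rt=pose(.0065,.009,0,0);goto(P,Rt)
E
```

```text
time: 14.05
tool_pos: [0.6499, -0.2239, 0.1281]
tool_rot: [0.122, 0.779, 0.607, 0.097]
contact_force: [1.4, -0.8, -0.2]
gripper_width: 0.122
grasp_force: 59.5
t 14.05 foot cradle mm [5.5 9.1 2.3] tip deg 12.08 w [0.0012 1.     0.0025] F [ 1.4 -0.8 -0.2]
shift [ 0.1 -6.8  1.5] mm turn [-0.1061 -0.0027 -0.0008]
shift [  0.  -14.6   3.6] mm turn [-0.2108 -0.0026 -0.0009]
```

```bash
python3 -m inch '[[[0,-0.0022,0.0006],[-0.035,0,0],0],[[0,-0.0022,0.0006],[-0.035,0,0],0],[[0,-0.0024,0.0006],[-0.035,0,0],0],[[0,-0.0024,0.0006],[-0.035,0,0],0],[[0,0,0],[0,0,0],0]]'
python3 - <<'E'
from dock import *
where();P,Rt=pose(.0065,.009,0,0);goto(P,Rt);P,Rt=pose(.006,.009,0,-1);goto(P,Rt)
E
```

```text
time: 14.55
tool_pos: [0.6424, -0.2216, 0.1239]
tool_rot: [0.175, 0.768, 0.599, 0.139]
contact_force: [-8.8, 4.3, 9.1]
gripper_width: 0.12
grasp_force: 62.3
t 14.55 foot cradle mm [7.  9.5 0.9] tip deg 4.14 w [7.0e-04 1.0e+00 3.2e-03] F [-8.8  4.3  9.1]
shift [-0.2 -6.   1.2] mm turn [-0.0723 -0.0033 -0.0006]
shift [-0.2 -7.8  1.3] mm turn [-0.0897 -0.0033 -0.0006]
```

```bash
python3 -m inch '[[[0,-0.002,0],[-0.024,0,0],0],[[0,-0.002,0],[-0.024,0,0],0],[[0,-0.002,0],[-0.024,0,0],0],[[0,0,0],[0,0,0],0],[[0,0,0],[0,0,0],0]]'
python3 - <<'E'
from dock import *
where();P,Rt=pose(.006,.009,0,-1);goto(P,Rt)
c=cam("wrist");im,d=m.grab_frame("wrist");P=cloud("wrist",d,c)
for n in("top","scene"):
    im2,d=m.grab_frame(n);P=cloud(n,d);L=C.inv().apply((P-O).reshape(-1,3)).reshape(P.shape)
    k=L[(d>0)&(abs(L[...,1])<.011)&(L[...,2]>.1)&(L[...,2]<.17)&(abs(L[...,0])<.06)]
    if len(k)>5: print(n,len(k),"catch/top z",np.percentile(k[:,2],[50,90,98]).round(4),"x",np.percentile(k[:,0],[2,98]).round(4))
    k=L[(d>0)&(abs(L[...,1])<.09)&(L[...,2]>.02)&(L[...,2]<.1)&(L[...,0]>.004)&(L[...,0]<.03)]
    if len(k)>50: print("  screen x at z",[(z,np.median(k[abs(k[:,2]-z)<.01][:,0]).round(4)) for z in(.03,.06,.09) if (abs(k[:,2]-z)<.01).sum()>5])
E
```

```text
time: 15.05
tool_pos: [0.6378, -0.2205, 0.121]
tool_rot: [0.203, 0.762, 0.594, 0.161]
contact_force: [-5.6, 4.3, 8.3]
gripper_width: 0.121
grasp_force: 62.2
t 15.05 foot cradle mm [7.  9.5 0.5] tip deg 0.02 w [0.0013 1.     0.0036] F [-5.6  4.3  8.3]
shift [-0.3 -2.4  0.6] mm turn [-0.0178 -0.0036 -0.0013]
top 182 catch/top z [0.13   0.133  0.1344] x [-0.0146  0.0295]
  screen x at z [(0.03, np.float64(0.0134)), (0.06, np.float64(0.0135)), (0.09, np.float64(0.0136))]
scene 14 catch/top z [0.1171 0.1308 0.1313] x [-0.016  -0.0011]
```

```bash
python3 -m inch '[[[0,-0.0015,0],[-0.01,0,0],0],[[0,-0.0015,0],[-0.01,0,0],0],[[0,-0.001,0],[0,0,0],0],[[0,0,0],[0,0,0],0]]'
cat > chk.py <<'E'
from dock import *
where()
for f in(0,1):
    if f: im2,d=m.grab_frame("top")
    else: d=np.load("top0.npz")["d"]
    P=cloud("top",d);L=C.inv().apply((P-O).reshape(-1,3)).reshape(P.shape)
    k=L[(d>0)&(abs(L[...,1])<.011)&(L[...,2]>.1)&(L[...,2]<.17)&(abs(L[...,0])<.06)]
    print("now" if f else "shut",len(k),"z vs x",[(x,np.percentile(k[abs(k[:,0]-x)<.004][:,2],[50,90]).round(4)) for x in(-.01,0,.01,.02,.027) if (abs(k[:,0]-x)<.004).sum()>3])
    k=L[(d>0)&(abs(L[...,1])<.09)&(L[...,2]>.02)&(L[...,2]<.1)&(L[...,0]>.004)&(L[...,0]<.03)]
    if len(k)>50: print("  screen x at z",[(z,np.median(k[abs(k[:,2]-z)<.01][:,0]).round(4)) for z in(.03,.06,.09) if (abs(k[:,2]-z)<.01).sum()>5])
E
python3 chk.py
```

```text
time: 15.6
tool_pos: [0.6367, -0.2203, 0.1205]
tool_rot: [0.213, 0.759, 0.592, 0.168]
contact_force: [6.3, 2.1, 3.0]
gripper_width: 0.117
grasp_force: 60.8
t 15.6 foot cradle mm [7.8 9.4 0.6] tip deg -1.47 w [0.0011 1.     0.0029] F [6.3 2.1 3. ]
shut 201 z vs x [(-0.01, array([0.1304, 0.133 ])), (0, array([0.1311, 0.1324])), (0.01, array([0.1306, 0.133 ])), (0.02, array([0.1275, 0.1319])), (0.027, array([0.1294, 0.1312]))]
now 199 z vs x [(-0.01, array([0.1306, 0.1323])), (0, array([0.1312, 0.1332])), (0.01, array([0.1311, 0.1333])), (0.02, array([0.1273, 0.1312])), (0.027, array([0.1298, 0.1313]))]
  screen x at z [(0.03, np.float64(0.0136)), (0.06, np.float64(0.0127)), (0.09, np.float64(0.0121))]
```

The catch matches its shut profile. I'll release and back off along the plate.

```bash
python3 -m inch '[[[0,0.001,0],[0,0,0],0.15],[[0,0,0],[0,0,0],0.25],[[0,0,0],[0,0,0],0.35],[[0,0,0],[0,0,0],0.35],[[0,0,0],[0,0,0],0.35],[[0,0,0],[0,0,0],0.35]]'
python3 -m inch '[[[0,0,-0.01],[0,0,0],0.35],[[0,0,-0.02],[0,0,0],0.35],[[0,0,-0.03],[0,0,0],0.35],[[0,0,-0.04],[0,0,0],0.35],[[0,0,-0.04],[0,0,0],0.35],[[0,0,0],[0,0,0],0.35],[[0,0,0],[0,0,0],0.35],[[0,0,0],[0,0,0],0.35]]'
python3 chk.py
python3 - <<'E'
from dock import *
im,d=m.grab_frame("top");P=cloud("top",d);L=C.inv().apply((P-O).reshape(-1,3)).reshape(P.shape)
k=L[(d>0)&(im.astype(int).sum(2)<250)&(L[...,0]>.004)&(L[...,0]<.02)&(L[...,2]>.0)&(L[...,2]<.12)]
print("tablet y",np.percentile(k[:,1],[.5,2,98,99.5]).round(4))
for y0 in(-.08,-.05,.04,.07):
    q=L[(d>0)&(abs(L[...,1]-y0)<.01)&(abs(L[...,0]-.006)<.012)&(L[...,2]<.14)&(L[...,2]>.08)];print(y0,"ztop",np.percentile(q[:,2],[90,97]).round(4))
im,d=m.grab_frame("scene");cv2.imwrite("pics/s6.png",cv2.resize(im[130:270,280:480],None,fx=4,fy=4,interpolation=cv2.INTER_CUBIC)[:,:,::-1])
E
```

```text
time: 16.25
tool_pos: [0.6347, -0.22, 0.117]
tool_rot: [0.21, 0.76, 0.592, 0.166]
contact_force: [0.4, -0.8, 1.0]
gripper_width: 0.348
grasp_force: 0.0
time: 17.05
tool_pos: [0.5641, -0.2025, 0.2361]
tool_rot: [0.21, 0.76, 0.592, 0.166]
contact_force: [-0.3, 0.1, -0.3]
gripper_width: 0.352
grasp_force: 0.0
t 17.05 foot cradle mm [  0.3   9.  138. ] tip deg -1.05 w [0.0016 1.     0.0033] F [-0.3  0.1 -0.3]
shut 201 z vs x [(-0.01, array([0.1304, 0.133 ])), (0, array([0.1311, 0.1324])), (0.01, array([0.1306, 0.133 ])), (0.02, array([0.1275, 0.1319])), (0.027, array([0.1294, 0.1312]))]
now 201 z vs x [(-0.01, array([0.1313, 0.133 ])), (0, array([0.1309, 0.1334])), (0.01, array([0.1305, 0.1327])), (0.02, array([0.1275, 0.1311])), (0.027, array([0.1294, 0.1315]))]
  screen x at z [(0.03, np.float64(0.0133)), (0.06, np.float64(0.0129)), (0.09, np.float64(0.0123))]
tablet y [-0.0874 -0.0833  0.7804  0.7831]
-0.08 ztop [0.1245 0.1262]
-0.05 ztop [0.1239 0.1246]
0.04 ztop [0.124  0.1249]
0.07 ztop [0.1236 0.1259]
```

View pics/s6.png

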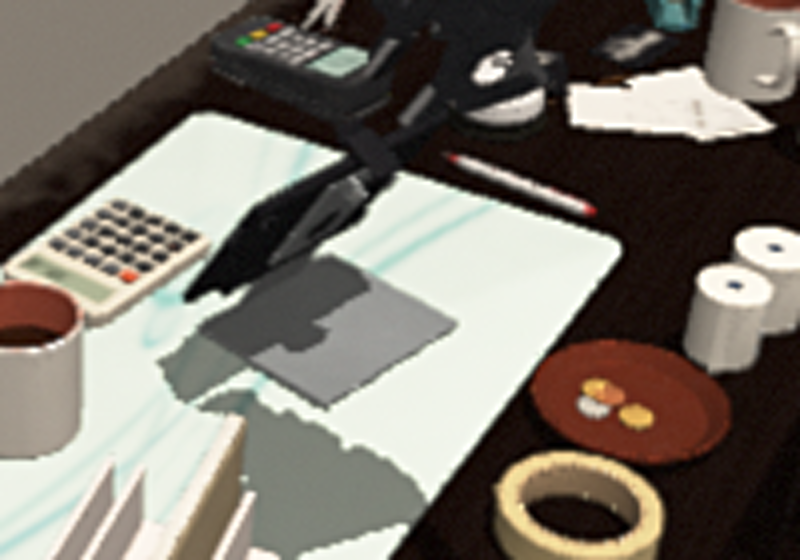

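The tablet is docked against the plate, screen outward, with the gripper free. Last check: how far it sits from the channel's middle.

Run:
```python
from dock import *
for n in("top","scene"):
    im,d=m.grab_frame(n);P=cloud(n,d);L=C.inv().apply((P-O).reshape(-1,3)).reshape(P.shape)
    k=L[(d>0)&(im.astype(int).sum(2)<250)&(L[...,0]>-.003)&(L[...,0]<.018)&(L[...,2]>.03)&(L[...,2]<.118)&(abs(L[...,1])<.14)]
    for z in(.05,.07,.09,.105):
        q=k[abs(k[:,2]-z)<.01]
        if len(q)>5: print(n,z,np.sort(q[:,1])[[0,1,2,-3,-2,-1]].round(4))
```

```text
top 0.05 [-0.0862 -0.0851 -0.0842  0.1063  0.1064  0.1068]
top 0.07 [-0.0869 -0.0863 -0.0859  0.1074  0.1076  0.1078]
top 0.09 [-0.0868 -0.0857 -0.0855  0.107   0.1072  0.1074]
top 0.105 [-0.0872 -0.0868 -0.086   0.1067  0.107   0.107 ]
scene 0.05 [-0.0847 -0.066  -0.0578  0.1086  0.1101  0.1103]
scene 0.07 [-0.0879 -0.0863 -0.0854  0.1099  0.11    0.1121]
scene 0.09 [-0.0809 -0.08   -0.0779  0.1104  0.1106  0.1116]
scene 0.105 [-0.0913 -0.0889 -0.0853  0.1101  0.1102  0.1108]
```

```bash
python3 -c "
from plant import manip as m
print(m.job_done())"
```

```text
the job is handed in; nothing more can be done
None
```

I docked the tablet in the stand, screen outward, with the catch shut over its top edge and the gripper clear, and handed the job in at about 17 s; no verdict came back. It measured about 10 mm off the channel's middle (limit 15) and leaned about 1°. On the first lift it slipped out of the rack onto the mat, and I picked it up again.

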